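# Sound three bores with the honing rod and park it in the deepest

### The arm

A 6-joint arm with a two-finger parallel gripper is mounted at the origin on the work surface. World frame = base frame: x ahead of the robot, y to its left, z up, the work surface at z = 0. Lengths are in m, angles in degrees, forces in N, time in s.
With the tool pointing down it reaches from about 0.4 to 0.825 m from the base axis. Payload 7 kg.
Tool frame: the origin (TCP) lies between the finger pads; the fingertips stand 17 mm ahead of it and the grasp point (between the pads) lies 2 mm behind it; x points along the fingers, y is the direction in which the jaws open and shut, and the axes are right-handed (so a half turn about x gives the same grasp; the last joint's range is limited). The gripper opens to 88 mm and grips with 3 to 60 N. Pads are 19 mm wide; open, the fingers measure 130 mm over their backs; the gripper's body (78 mm by 193 mm) begins 47 mm behind the grasp point.
Start: joints at [-48.638, 20.546, 0.682, 0, -70.136, -16.507], TCP at [0.284, -0.612, 0.244] pointing down, gripper open.
Joint ranges: [-176.03, 176.03], [-82.01, 121.73], [-58.28, 71.71], [-173.87, 95.51], [-174.79, -0.11], [-173.66, 173.66]. Speed limits (degrees/s): [136.94, 136.94, 172.46, 180, 180, 180].

### API

Orientations are given as [roll, pitch, yaw] about the fixed x, y, z axes, in that order (R = Rz(yaw) Ry(pitch) Rx(roll)).
In Python, from plant import r gives the robot as it stands.
- The arm moves only by the shell command python3 -m jog 'ROWS' [FORCE]. ROWS is a JSON object of lists of equal length, an entry for each row: "fingers": the opening, from 0 (shut) to 1 (fully open); "dp": the shift along the tool's x, y, z in mm, a list of three; "twist": the turn about the tool's x in degrees. In form: {"fingers": [fingers, ...], "dp": [[dx, dy, dz], ...], "twist": [twist, ...]}. A call has exactly 5 rows; each row is the pose to reach, as a shift and turn from the pose measured when the call began, along the tool's axes at that moment; what a row does not reach only later rows make up. A row lasts 1/10 s, in which the tool goes at most 50 mm and 8.59 degrees, less where a joint would pass 70% of its speed; a pose out of reach is approached as far as the arm can. A call with a gripper value outside its range is refused whole. The fingers move at their own pace and stop on an object; FORCE is the grip in N (left out, the last holds). Time passes only in rows, so rows that repeat a pose let the fingers close, or fill a call up. It gives the time, the measured TCP pose, the force and the opening at its end, in the units of the state.
- r.get_state(): the state, without advancing time (a new reading comes with each control period).
- r.capture(name): name is "side" or "top" or "wrist"; returns a dict with "frame" (400x640x3 uint8, red, green, blue), "intrinsics" (3x3 intrinsics, pixels), "pose" (4x4, takes a point from camera to world coordinates). Camera axes: x right, y down, z forward; pixel columns grow to the right and rows downward; lengths in m; the calibration is good to about 2 mm. A picture is of the moment at which its call begins. There is no depth.
- r.close_job(): hands the job in, once; it reports no verdict.
The state is a dict: "time_s": time; "joints": joint angles; "qd": joint speeds; "joint_torque": joint torques, N m; "tcp_pos": TCP position; "eef_rot": TCP orientation; "contact_force": force on the tool from outside, world axes, zero at the start; "moment": the same for the moment, N m; "gripper_width": finger opening in m.
Only numpy, scipy, OpenCV 4.12 (cv2) and the standard library are available. Lean on these libraries where they do the work, as an engineer would, in place of code of your own. Each camera call takes 0.05 s, during which the arm holds its last target. There are 200 camera calls.

### The job

Nobody knows which bore of the wooden block is the deepest. Lift the honing rod out of its stone stand and use it as a depth rod: going from left to right as the robot sees them, lower it into each of the three bores until it bottoms, pressing lightly for about half a second to be sure (a few newtons, never 20). Then leave the rod standing, released, on the bottom of the deepest bore, having lowered it gently and without disturbing the other things.

Things in the scene. Friction and masses are not known exactly. Their poses are not given: they have to be found in the camera images.
- rod: Honing rod, 158 mm long, about 0.15 kg, upright in the stand at first. From the foot up: round steel rod 12 mm thick, 78 mm long; round steel collar 24 mm wide, 6 mm high, resting on the stand; square wooden handle 26 x 26 mm, 74 mm high (84 to 158 mm above the foot), to grip from above across two faces. Origin: centre of the foot; z up along the rod; x, y square to the handle's faces.
- stand: Fixed marble stand, 70 x 70 mm and 80 mm high, with an upright 16 mm through hole in its middle in which the rod starts (its foot 2 mm above the table). Origin at the centre of its underside, z up.
- block: Fixed pale wooden block, 90 mm (x) by 190 mm (y), 80 mm high, origin at the centre of its underside, z up, yaw within 0.4 rad of 0. Three blind bores in a row along y, 55 mm apart. In each lies a hidden loose steel stop slug; the rod bottoms on it at 38, 48 or 58 mm below the block's top, one bore of each, order unknown. The block must never take 20 N from anything.
- block_hole0 (a point): Centre of the mouth of the left bore (robot's left, the block's +y end), on the top face, 80 mm above the table. All three bores are alike: upright, 14.4 mm wide with a 2 mm chamfer at the mouth. The slug rests on a stiff spring pad that yields 1 mm at 3.5 N, 3 mm at 8.5 N, and is solid after 7.5 mm. A sounding counts once the rod presses the bottom with over 2.5 N for 0.2 s.
- block_hole1 (a point): Centre of the mouth of the middle bore, on the block's top face.
- block_hole2 (a point): Centre of the mouth of the right bore (the block's -y end), on the block's top face.
- bowl: Bystander: loose cobalt ceramic bowl, 150 mm across, 65 mm high. Origin at the centre of its underside. Leave alone.
- mill: Bystander: loose glass pepper mill with a steel top, 56 mm across, 152 mm high, upright. Origin at the centre of its underside. Leave alone.
- scraper: Bystander: loose bench scraper lying flat, steel blade 150 x 75 mm with a wooden grip along one long edge, 17 mm high. Origin under the middle of the grip. Leave alone.
- pin: Bystander: loose short cherry-wood rolling pin lying down along its x, 250 mm long with its handles, barrel 48 mm in diameter. Origin under its middle at table height. Leave alone.
Mind the look-alikes: they are no part of the job. There is more than one size of the block; the job needs the largest.

How it is judged (in metres and radians):
On the way, in this order (a step that is already met when the one before it is completed fails the run):
1. the rod is pressed on the bottom of the left bore (horizontal distance between rod and block_hole0 below 0.006 m and z of rod in the frame of block below 0.045 m and contact force between block and anything else above 2.5 N), for 0.2 s.
2. then on the bottom of the middle bore (horizontal distance between rod and block_hole1 below 0.006 m and z of rod in the frame of block below 0.045 m and contact force between block and anything else above 2.5 N), for 0.2 s.
3. then on the bottom of the right bore (horizontal distance between rod and block_hole2 below 0.006 m and z of rod in the frame of block below 0.045 m and contact force between block and anything else above 2.5 N), for 0.2 s.
At the end, for the whole second after the job is handed in: The rod stands at rest, released, within 0.12 rad of upright, its foot on the bottom of the deepest bore (foot more than 54.5 mm below the block's top and within 6 mm of a bore's axis) ((horizontal distance between rod and block_hole0 below 0.006 m or horizontal distance between rod and block_hole1 below 0.006 m or horizontal distance between rod and block_hole2 below 0.006 m) and z of rod in the frame of block below 0.0255 m and angle between rod's own z axis and vertical below 0.12 rad and linear speed of rod below 0.01 m/s and contact force between rod and the fingers below 0.1 N); the robot touches nothing.
It fails at once if the block takes 20 N or more from the rod or anything else (contact force between block and anything else above 20 N).
It fails at once if the rod is tipped over or dropped on its side (angle between rod's own z axis and vertical above 0.5 rad).
It fails at once if the rod is dropped (let go from some 20 mm or more above where it lands) (contact force between rod and the fingers below 0.1 N and linear speed of rod above 0.6 m/s).
It fails at once if the bowl, pepper mill, bench scraper or rolling pin is pushed more than 20 mm (distance of any of bowl, mill, scraper, pin from where it was at the start of the episode above 0.02 m).
It also fails if it takes over 72 s, if anything falls off the work surface, if the arm or the gripper's body presses on something with over 40 N, if the wrist force passes 120 N, or if a joint passes its speed limit or range.

## Working session

There is one attempt and no reset: what is moved stays moved. The work goes in short steps, Python scripts to look and compute and a shell command to move; the robot and the scene stay as the last step left them, time stands still between calls to the robot, and variables do not carry over. Pictures are saved under pics/ and viewed, on a budget of 10 in all, crops included, one or two more only if the job needs it, and the job is handed in when it is done.

```bash
ls; mkdir -p pics
cat > h.py <<'E'
import numpy as np, cv2
from plant import r
def shot(cam,name):
    c=r.capture(cam); np.savez('pics/%s.npz'%name,**{k:np.array(c[k]) for k in('frame','intrinsics','pose')})
    cv2.imwrite('pics/%s.png'%name,c['frame'][:,:,::-1]); return c
def load(name): return dict(np.load('pics/%s.npz'%name))
def ray(c,uv,z):
    K,T=np.array(c['intrinsics']),np.array(c['pose'])
    d=T[:3,:3]@np.linalg.solve(K,[uv[0],uv[1],1.]); o=T[:3,3]
    return o+d*(z-o[2])/d[2]
def proj(c,p):
    K,T=np.array(c['intrinsics']),np.array(c['pose'])
    q=K@(T[:3,:3].T@(np.array(p)-T[:3,3])); return q[:2]/q[2]
E
python3 - <<'E'
from h import *
a=shot('top','top0');b=shot('side','side0')
print(a['pose'],b['pose'],a['intrinsics']);print(r.get_state())
E
```

```text
pics
[[-0.07646387 -0.97106158  0.226258    0.31818037]
 [-0.99706834  0.07382496 -0.02011476 -0.02859106]
 [ 0.00282918 -0.22713274 -0.9738597   1.10170843]
 [ 0.          0.          0.          1.        ]] [[-0.99569321 -0.06425144  0.06683407  0.46328868]
 [-0.08924653  0.46909291 -0.87862785  1.23045195]
 [ 0.02510172 -0.88080849 -0.47280685  0.77892797]
 [ 0.          0.          0.          1.        ]] [[406.59495462   0.         321.37327222]
 [  0.         406.59495462 200.75085309]
 [  0.           0.           1.        ]]
{'time_s': 0.1, 'joints': array([-4.86387680e+01,  2.05874222e+01,  6.38987370e-01, -1.56314383e-02,
       -7.01359595e+01, -1.65069681e+01]), 'qd': array([-0.01600338, -0.1388632 ,  0.1481116 ,  0.05763488,  0.09526478,
       -0.17286129]), 'joint_torque': array([-1.77980011e-03, -5.84163022e+01,  2.93750113e+01,  7.01537043e+00,
        1.02101124e-02, -2.93315554e-05]), 'tcp_pos': array([ 0.28350649, -0.61212617,  0.24272168]), 'eef_rot': array([ 96.63050482,  89.91433547, 121.47944647]), 'contact_force': array([0.59885352, 0.13677403, 0.4289523 ]), 'moment': array([ 0.07329471,  0.0268013 , -0.02906775]), 'gripper_width': 0.08755135235201}
```

View pics/top0.png

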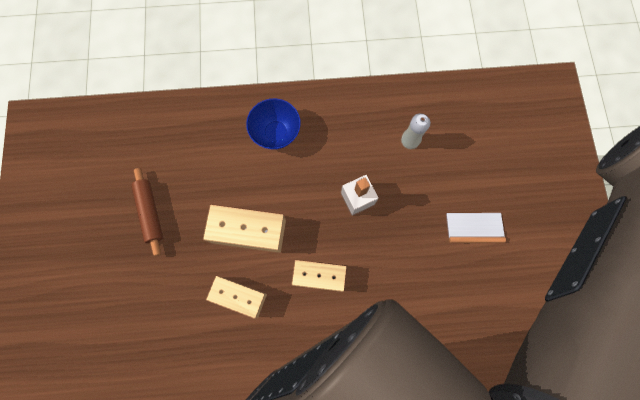

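View pics/side0.png

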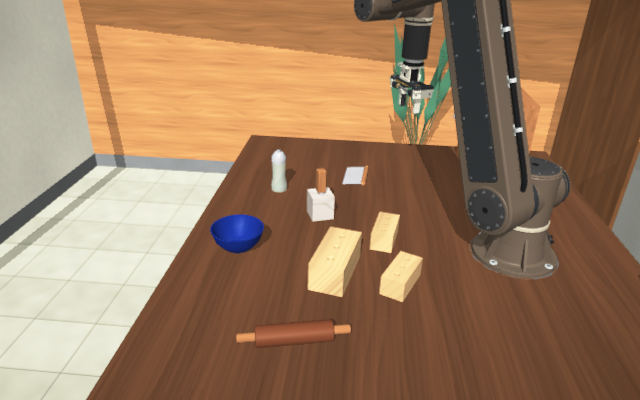

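The top view shows three block candidates. The large one is at (245,228) with bores at about (222,224), (243,227) and (264,230). The smaller look-alikes are at (320,275) and (236,297). There is only one rod and stand, at (360,190). I choose the large block and will check it in a close crop.

Run:
```python
from h import *
c=load('top0');f=c['frame'][:,:,::-1]
A=cv2.resize(f[200:256,198:292],None,fx=8,fy=8,interpolation=cv2.INTER_CUBIC)[:448,:752]
B=cv2.resize(f[172:220,335:385],None,fx=8,fy=8,interpolation=cv2.INTER_CUBIC)
A=cv2.resize(A,(470,280)); 
out=np.zeros((400,880,3),np.uint8); out[:280,:470]=A; out[:384,475:875]=B
cv2.imwrite('pics/crop1.png',out[:,:]) if 0 else cv2.imwrite('pics/crop1.png',cv2.resize(out,(800,364)))
for uv in [(222,224),(243,227),(264,230)]: print(ray(c,uv,.08).round(4))
print('rod',ray(c,(362,182),.16).round(4))
# block corners of top face
for uv in [(210,206),(285,214),(281,243),(205,235)]: print(ray(c,uv,.08).round(3))
```

```text
[0.5142 0.2071 0.08  ]
[0.5024 0.1541 0.08  ]
[0.4906 0.1013 0.08  ]
rod [ 0.5757 -0.149   0.16  ]
[0.563 0.237 0.08 ]
[0.528 0.046 0.08 ]
[0.454 0.06  0.08 ]
[0.489 0.251 0.08 ]
```

View pics/crop1.png

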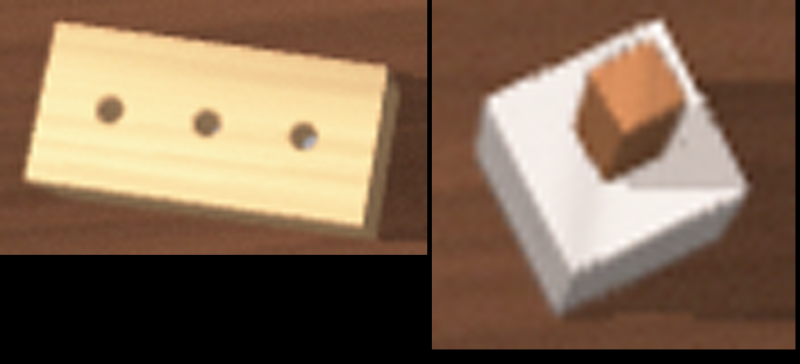

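The crop confirms the large block (three bores, 55 mm pitch) and the square handle, rotated on its stand.

```bash
cat >> h.py <<'E'
from scipy.spatial.transform import Rotation as Ro
def Rt(): return Ro.from_euler('xyz',r.get_state()['eef_rot'],degrees=True).as_matrix()
def st():
    s=r.get_state();R=Rt();print('t',round(s['time_s'],2),'tcp',s['tcp_pos'].round(4),'F',s['contact_force'].round(2),'M',s['moment'].round(2),'w',round(s['gripper_width'],4),'tilt x',R[:,0].round(4),'yaw_y',round(float(np.degrees(np.arctan2(R[1,1],R[0,1]))),2));return s,R
def dp(target): 
    s,R=st();print('dp mm',(R.T@(np.array(target)-s['tcp_pos'])*1000).round(1))
E
python3 - <<'E'
from h import *
c=load('top0')
P=np.array([ray(c,(335+(x-432)/7.27,172+y/7.27),.16) for x,y in[(590,77),(655,42),(685,97),(626,133)]])
m=P.mean(0);print('rod',m.round(4))
for i in range(4):
    d=P[(i+1)%4]-P[i];print(np.linalg.norm(d).round(4),np.degrees(np.arctan2(d[1],d[0])).round(1))
S=np.array([ray(c,(335+(x-432)/7.27,172+y/7.27),.08) for x,y in[(488,98),(660,20),(747,187),(575,270)]])
print('stand',S.mean(0).round(4))
for i in range(4):
    d=S[(i+1)%4]-S[i];print(np.linalg.norm(d).round(4),np.degrees(np.arctan2(d[1],d[0])).round(1))
dp([m[0],m[1],.30]); print(Rt().round(3)); print(r.get_state()['joints'].round(1))
E
```

```text
rod [ 0.5705 -0.152   0.16  ]
0.0249 -65.4
0.0211 -157.8
0.0233 117.5
0.0223 26.6
stand [ 0.572  -0.1528  0.08  ]
0.0688 -69.3
0.0685 -159.0
0.0687 111.7
0.0697 21.1
t 0.1 tcp [ 0.2835 -0.6121  0.2427] F [0.6  0.14 0.43] M [ 0.07  0.03 -0.03] w 0.0876 tilt x [-8.0e-04  1.3e-03 -1.0e+00] yaw_y 114.85
dp mm [-56.9 297.  453.8]
[[-0.001 -0.42   0.907]
 [ 0.001  0.907  0.42 ]
 [-1.     0.001 -0.   ]]
[-48.6  20.6   0.6  -0.  -70.1 -16.5]
```

```bash
python3 -m jog '{"fingers":[1,1,1,1,1],"dp":[[-12,22,34],[-25,52,80],[-40,83,127],[-50,115,176],[-57,148,226]],"twist":[0,0,0,0,0]}' 20
python3 -m jog '{"fingers":[1,1,1,1,1],"dp":[[0,30,46],[0,61,93],[0,90,137],[0,115,176],[0,135,206]],"twist":[0,0,0,0,0]}'
python3 - <<'E'
from h import *
dp([.571,-.1525,.3]);c=shot('wrist','w1');print(np.array(c['pose']).round(3)); print(proj(c,[.571,-.1525,.16]))
E
```

```text
time_s: 0.6
tcp_pos: [0.4092, -0.4102, 0.2957]
eef_rot: [86.2, 89.9, 111.0]
contact_force: [1.5, 0.7, -0.4]
gripper_width: 0.0877
time_s: 1.1
tcp_pos: [0.5401, -0.199, 0.2958]
eef_rot: [89.9, 89.9, 114.8]
contact_force: [1.8, -0.2, 0.0]
gripper_width: 0.0875
t 1.1 tcp [ 0.5401 -0.199   0.2958] F [ 1.76 -0.21  0.05] M [-0.04 -0.13 -0.05] w 0.0875 tilt x [-6.0e-04  1.3e-03 -1.0e+00] yaw_y 114.85
dp mm [-4.2 29.2 47.6]
[[-0.42   0.872  0.251  0.471]
 [ 0.907  0.403  0.117 -0.23 ]
 [ 0.001  0.277 -0.961  0.436]
 [ 0.     0.     0.     1.   ]]
[344.21783416 236.81297429]
```

View pics/w1.png

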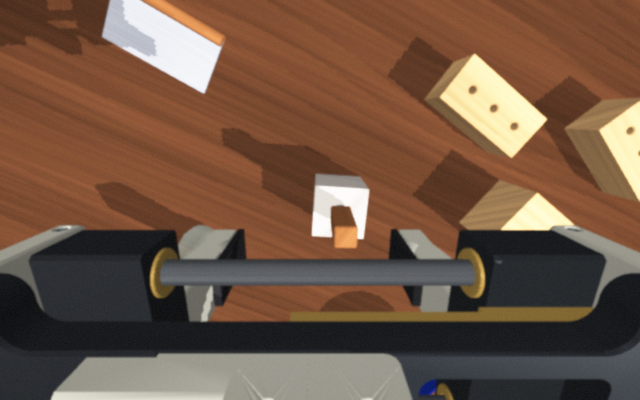

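The handle top appears at (345,236) against a predicted (344,237), and it is square to the jaws. I'll centre over it and descend.

```bash
python3 -m jog '{"fingers":[1,1,1,1,1],"dp":[[0,15,24],[0,29,47.5],[0,29,47.5],[20,29,47.5],[45,29,47.5]],"twist":[0,0,0,0,0]}'
python3 - <<'E'
from h import *
dp([.571,-.1525,.125]);c=shot('wrist','w2')
print(proj(c,[.571,-.1525,.16]))
E
```

```text
time_s: 1.65
tcp_pos: [0.5745, -0.1482, 0.2507]
eef_rot: [19.6, 89.8, 44.6]
contact_force: [-0.0, -0.5, -0.2]
gripper_width: 0.0876
t 1.65 tcp [ 0.5745 -0.1482  0.2507] F [-0.04 -0.48 -0.19] M [0.   0.03 0.02] w 0.0876 tilt x [ 0.0023  0.0023 -1.    ] yaw_y 115.01
dp mm [125.7  -2.5  -5.4]
[313.63655678 201.2788255 ]
```

View pics/w2.png

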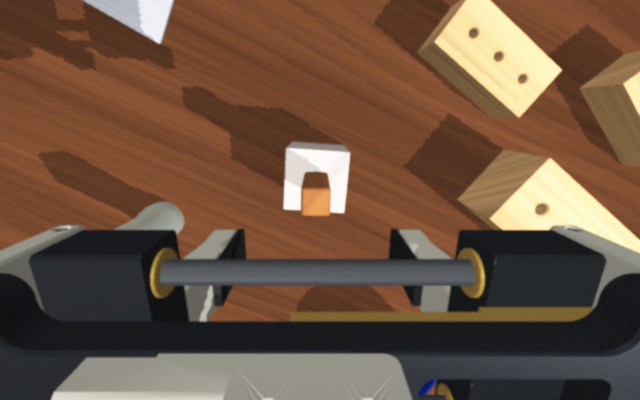

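Handle top at (316,201), about 1.5 mm toward +tool y of the prediction. I'll correct for that and descend.

```bash
python3 -m jog '{"fingers":[1,1,1,1,1],"dp":[[15,-1,-5.4],[40,-1,-5.4],[70,-1,-5.4],[100,-1,-5.4],[120,-1,-5.4]],"twist":[0,0,0,0,0]}'
python3 -m jog '{"fingers":[1,0.28,0,0,0],"dp":[[5,0,0],[5,0,0],[5,0,0],[5,0,0],[5,0,0]],"twist":[0,0,0,0,0]}' 25
python3 - <<'E'
from h import *
dp([.571,-.1525,.125])
E
```

```text
time_s: 2.2
tcp_pos: [0.5657, -0.151, 0.1235]
eef_rot: [126.9, 89.5, 151.8]
contact_force: [-0.5, 0.6, 0.8]
gripper_width: 0.0876
time_s: 2.7
tcp_pos: [0.5663, -0.151, 0.1197]
eef_rot: [119.0, 89.6, 144.0]
contact_force: [-0.1, 0.8, -0.6]
gripper_width: 0.0615
t 2.7 tcp [ 0.5663 -0.151   0.1197] F [-0.09  0.84 -0.57] M [ 0.01 -0.04 -0.03] w 0.0615 tilt x [-0.0055  0.004  -1.    ] yaw_y 114.91
dp mm [-5.3 -3.3  3.6]
```

```bash
python3 -m jog '{"fingers":[0.5,0.5,0.5,0.4,0],"dp":[[-2,-1,2],[-4,-2,3.5],[-4,-2,3.5],[-4,-2,3.5],[-4,-2,3.5]],"twist":[0,0,0,0,0]}' 25
python3 -m jog '{"fingers":[0,0,0,0,0],"dp":[[0,0,0],[0,0,0],[0,0,0],[0,0,0],[0,0,0]],"twist":[0,0,0,0,0]}' 25
python3 - <<'E'
from h import *
dp([.571,-.1525,.125])
E
```

```text
time_s: 3.2
tcp_pos: [0.5702, -0.1513, 0.1236]
eef_rot: [119.7, 89.6, 144.6]
contact_force: [0.4, -0.4, -0.1]
gripper_width: 0.0333
time_s: 3.7
tcp_pos: [0.5701, -0.1513, 0.1235]
eef_rot: [120.6, 89.6, 145.5]
contact_force: [-0.0, -0.1, -0.3]
gripper_width: 0.026
t 3.7 tcp [ 0.5701 -0.1513  0.1235] F [-0.02 -0.08 -0.32] M [-0.09 -0.04 -0.01] w 0.026 tilt x [-0.0058  0.004  -1.    ] yaw_y 114.91
dp mm [-1.5 -1.4  0.3]
```

```bash
python3 -m jog '{"fingers":[0,0,0,0,0],"dp":[[-6,0,0],[-18,0,0],[-32,0,0],[-42,0,0],[-45,0,0]],"twist":[0,0,0,0,0]}' 30
python3 -m jog '{"fingers":[0,0,0,0,0],"dp":[[-8,0,0],[-25,0,0],[-50,0,0],[-75,0,0],[-85,0,0]],"twist":[0,0,0,0,0]}' 30
python3 -m jog '{"fingers":[0,0,0,0,0],"dp":[[0,0,0],[0,0,0],[0,0,0],[0,0,0],[0,0,0]],"twist":[0,0,0,0,0]}' 30
python3 - <<'E'
from h import *
dp([.510,.1800,.255]);shot('side','s2');c=shot('wrist','w3')
E
```

```text
time_s: 4.2
tcp_pos: [0.5712, -0.1515, 0.1705]
eef_rot: [103.2, 89.7, 128.1]
contact_force: [-0.2, -0.5, -1.5]
gripper_width: 0.0259
time_s: 4.7
tcp_pos: [0.5723, -0.1521, 0.2582]
eef_rot: [60.9, 89.8, 85.8]
contact_force: [-0.0, 0.4, -0.3]
gripper_width: 0.026
time_s: 5.2
tcp_pos: [0.5721, -0.152, 0.2573]
eef_rot: [84.3, 89.8, 109.2]
contact_force: [0.1, -0.7, -1.1]
gripper_width: 0.0258
t 5.2 tcp [ 0.5721 -0.152   0.2573] F [ 0.07 -0.69 -1.12] M [ 0.06  0.   -0.01] w 0.0258 tilt x [-0.0012  0.0035 -1.    ] yaw_y 114.93
dp mm [  3.6 327.2  83.7]
```

View pics/w3.png

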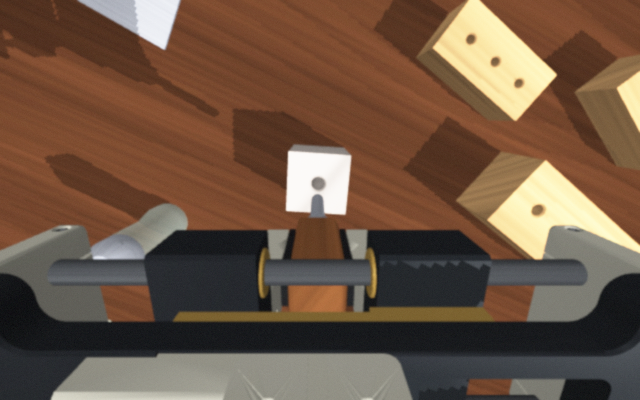

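The rod is held upright between the pads, with the foot tip at about (317,197) and the stand hole at (319,184). Next is the left bore.

```bash
python3 -m jog '{"fingers":[0,0,0,0,0],"dp":[[0,12,3],[0,38,10],[0,74,19],[0,114,29],[0,150,38]],"twist":[0,0,0,0,0]}' 30
python3 -m jog '{"fingers":[0,0,0,0,0],"dp":[[0,38,10],[0,76,19],[0,114,29],[0,145,37],[0,160,41]],"twist":[0,0,0,0,0]}' 30
python3 -m jog '{"fingers":[0,0,0,0,0],"dp":[[0,0,0],[0,0,0],[0,0,0],[0,0,0],[0,0,0]],"twist":[0,0,0,0,0]}' 30
python3 - <<'E'
from h import *
dp([.5142,.2071,.255])
E
```

```text
time_s: 5.8
tcp_pos: [0.5427, 0.0019, 0.2583]
eef_rot: [70.6, 89.8, 95.5]
contact_force: [0.6, 0.2, -0.7]
gripper_width: 0.0256
time_s: 6.3
tcp_pos: [0.5116, 0.167, 0.259]
eef_rot: [66.3, 89.7, 91.4]
contact_force: [-0.1, 0.8, -1.1]
gripper_width: 0.026
time_s: 6.8
tcp_pos: [0.5118, 0.1661, 0.259]
eef_rot: [66.4, 89.8, 91.4]
contact_force: [0.9, -0.8, -1.5]
gripper_width: 0.0259
t 6.8 tcp [0.5118 0.1661 0.259 ] F [ 0.87 -0.84 -1.53] M [-0.06 -0.07 -0.02] w 0.0259 tilt x [-1.0e-04  4.3e-03 -1.0e+00] yaw_y 114.97
dp mm [ 4.2 36.1 19.5]
```

```bash
python3 -m jog '{"fingers":[0,0,0,0,0],"dp":[[0,12,6.5],[8,28,15],[20,36,19.5],[30,36,19.5],[34,36,19.5]],"twist":[0,0,0,0,0]}' 30
python3 -m jog '{"fingers":[0,0,0,0,0],"dp":[[0,0,0],[0,0,0],[0,0,0],[0,0,0],[0,0,0]],"twist":[0,0,0,0,0]}' 30
python3 - <<'E'
from h import *
s,R=st()
c=shot('wrist','w4');d=shot('side','s4')
foot=s['tcp_pos']+R[:,0]*.1215
print(proj(c,foot),[proj(c,p) for p in([.5142,.2071,.08],[.5024,.1541,.08],[.4906,.1013,.08])])
print(proj(d,foot),[proj(d,p) for p in([.5142,.2071,.08],[.5024,.1541,.08],[.4906,.1013,.08])])
W=cv2.resize(c['frame'][110:260,200:440,::-1],None,fx=3.3,fy=3.3,interpolation=cv2.INTER_CUBIC)[:495,:792]
S=cv2.resize(d['frame'][215:270,290:370,::-1],None,fx=5,fy=5,interpolation=cv2.INTER_CUBIC)
out=np.zeros((600,800,3),np.uint8)
W=cv2.resize(W,(500,312));out[:312,:500]=W;out[315:590,:400]=S
cv2.imwrite('pics/c4.png',out)
E
```

```text
time_s: 7.3
tcp_pos: [0.5133, 0.2071, 0.2229]
eef_rot: [116.9, 89.8, 141.9]
contact_force: [-0.0, 0.5, -1.4]
gripper_width: 0.0261
time_s: 7.8
tcp_pos: [0.5134, 0.207, 0.2233]
eef_rot: [105.1, 89.8, 130.1]
contact_force: [-0.1, -0.0, -1.5]
gripper_width: 0.0261
t 7.8 tcp [0.5134 0.207  0.2233] F [-0.12 -0.03 -1.48] M [-0.02 -0.02  0.01] w 0.0261 tilt x [-0.0024  0.0028 -1.    ] yaw_y 115.01
[316.64794387 197.24918707] [array([315.96174434, 192.21794656]), array([272.97059535, 160.35287815]), array([227.28159358, 126.43359235])]
[331.15357992 250.83876529] [array([330.43851938, 258.02791592]), array([336.44771289, 246.8664691 ]), array([342.0376677 , 236.51552067])]
```

View pics/c4.png

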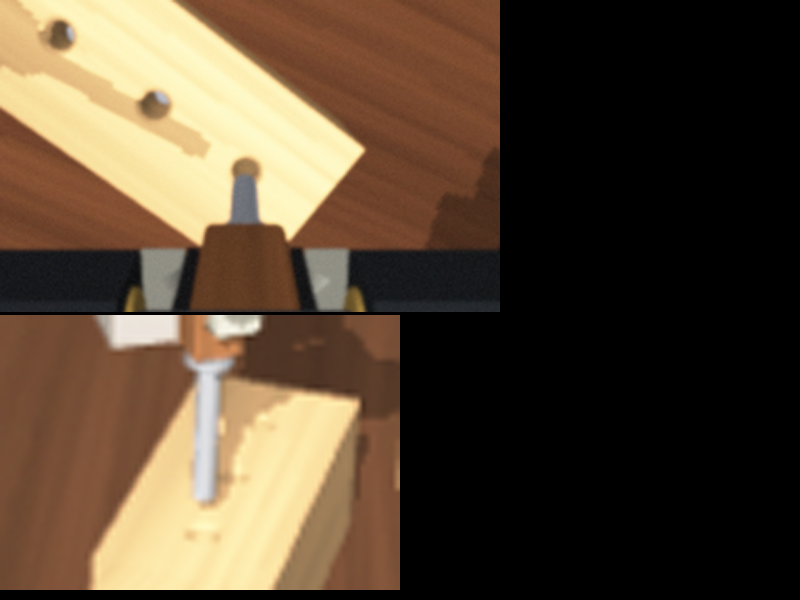

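In the crop, the left bore is at wrist pixel (318,191) and the foot at (318,195). Both have the same offset from their predictions, so alignment is good to about 1 mm. I'll lower in small steps and watch the force.

```bash
python3 -m jog '{"fingers":[0,0,0,0,0],"dp":[[3,0.2,0.4],[9,0.3,0.8],[15,0.3,0.8],[18,0.3,0.8],[19,0.3,0.8]],"twist":[0,0,0,0,0]}' 30
python3 -m jog '{"fingers":[0,0,0,0,0],"dp":[[1,0,0],[2,0,0],[3,0,0],[4,0,0],[4,0,0]],"twist":[0,0,0,0,0]}' 30
python3 - <<'E'
from h import *
s,R=st()
c=shot('wrist','w5');d=shot('side','s5')
W=cv2.resize(c['frame'][150:240,270:370,::-1],None,fx=5,fy=5,interpolation=cv2.INTER_CUBIC)
S=cv2.resize(d['frame'][225:275,310:360,::-1],None,fx=6,fy=6,interpolation=cv2.INTER_CUBIC)
out=np.zeros((450,800,3),np.uint8)
out[:450,:500]=W;out[:300,500:]=S
cv2.imwrite('pics/c5.png',out)
E
```

```text
time_s: 8.4
tcp_pos: [0.5136, 0.2075, 0.2034]
eef_rot: [126.5, 89.8, 151.5]
contact_force: [-0.7, 0.6, -1.0]
gripper_width: 0.026
time_s: 8.9
tcp_pos: [0.5136, 0.2075, 0.1993]
eef_rot: [128.0, 89.8, 153.1]
contact_force: [0.0, 0.6, -1.2]
gripper_width: 0.0256
t 8.9 tcp [0.5136 0.2075 0.1993] F [ 0.03  0.61 -1.21] M [ 0.01 -0.07 -0.05] w 0.0256 tilt x [-0.0036  0.0018 -1.    ] yaw_y 115.01
```

```bash
python3 -m jog '{"fingers":[0,0,0,0,0],"dp":[[1,0,0],[2,0,0],[3,0,0],[4,0,0],[4,0,0]],"twist":[0,0,0,0,0]}' 30
python3 - <<'E'
from h import *
st()
E
```

```text
time_s: 9.5
tcp_pos: [0.5135, 0.2075, 0.1952]
eef_rot: [129.6, 89.8, 154.6]
contact_force: [-0.3, -0.7, -0.9]
gripper_width: 0.0258
t 9.5 tcp [0.5135 0.2075 0.1952] F [-0.28 -0.67 -0.94] M [-0.04 -0.02  0.03] w 0.0258 tilt x [-0.0037  0.0018 -1.    ] yaw_y 115.01
```

View pics/c5.png

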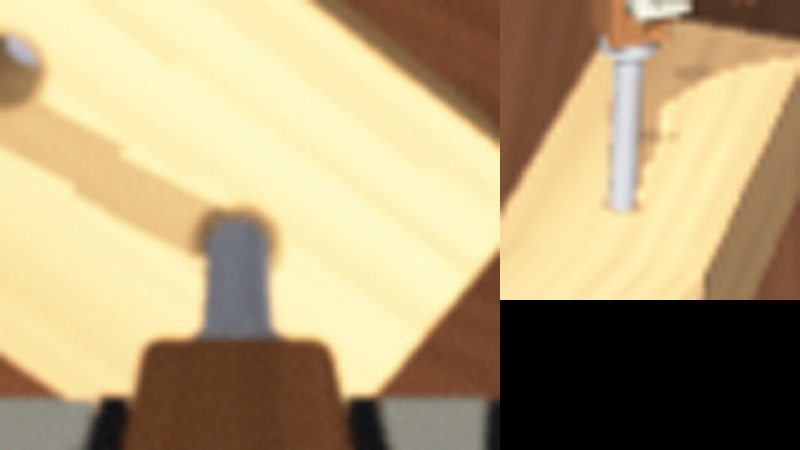

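The wrist crop shows the rod inside the left mouth, centred (rod column 238, hole 239), with no contact force. I'll lower further.

```bash
python3 -m jog '{"fingers":[0,0,0,0,0],"dp":[[3,0,0],[6,0,0],[9,0,0],[12,0,0],[13,0,0]],"twist":[0,0,0,0,0]}' 30
python3 -m jog '{"fingers":[0,0,0,0,0],"dp":[[3,0,0],[6,0,0],[9,0,0],[12,0,0],[13,0,0]],"twist":[0,0,0,0,0]}' 30
python3 - <<'E'
from h import *
st()
E
```

```text
time_s: 10.0
tcp_pos: [0.5133, 0.2074, 0.1817]
eef_rot: [138.8, 89.7, 163.8]
contact_force: [0.4, 0.5, -1.9]
gripper_width: 0.0257
time_s: 10.5
tcp_pos: [0.5131, 0.2073, 0.1682]
eef_rot: [143.2, 89.7, 168.2]
contact_force: [0.4, 1.1, -0.8]
gripper_width: 0.0257
t 10.5 tcp [0.5131 0.2073 0.1682] F [ 0.37  1.13 -0.76] M [-0.03  0.03 -0.  ] w 0.0257 tilt x [-0.0048  0.001  -1.    ] yaw_y 115.0
```

```bash
python3 -m jog '{"fingers":[0,0,0,0,0],"dp":[[2,0,0],[4,0,0],[5.5,0,0],[6.5,0,0],[6.5,0,0]],"twist":[0,0,0,0,0]}' 30
python3 - <<'E'
from h import *
st()
E
```

```text
time_s: 11.0
tcp_pos: [0.513, 0.2073, 0.1616]
eef_rot: [144.3, 89.7, 169.3]
contact_force: [-0.0, 0.4, -1.3]
gripper_width: 0.026
t 11.0 tcp [0.513  0.2073 0.1616] F [-0.01  0.38 -1.29] M [ 0.01 -0.01  0.06] w 0.026 tilt x [-4.9e-03  9.0e-04 -1.0e+00] yaw_y 115.0
```

Nothing at 40 mm, so it isn't the 38 mm bore. On to the 48 mm level.

```bash
python3 -m jog '{"fingers":[0,0,0,0,0],"dp":[[3,0,0],[6,0,0],[8,0,0],[9,0,0],[9.5,0,0]],"twist":[0,0,0,0,0]}' 30
python3 - <<'E'
from h import *
st()
E
```

```text
time_s: 11.5
tcp_pos: [0.5129, 0.2072, 0.1519]
eef_rot: [146.9, 89.7, 171.9]
contact_force: [0.1, 0.4, -1.1]
gripper_width: 0.0258
t 11.5 tcp [0.5129 0.2072 0.1519] F [ 0.14  0.42 -1.12] M [-0.03  0.02  0.02] w 0.0258 tilt x [-5.1e-03  7.0e-04 -1.0e+00] yaw_y 115.0
```

```bash
python3 -m jog '{"fingers":[0,0,0,0,0],"dp":[[3,0,0],[6,0,0],[7.5,0,0],[8.5,0,0],[9,0,0]],"twist":[0,0,0,0,0]}' 30
python3 - <<'E'
from h import *
st()
E
```

```text
time_s: 12.0
tcp_pos: [0.5128, 0.2072, 0.1429]
eef_rot: [150.0, 89.7, 175.0]
contact_force: [-0.1, 0.1, 1.2]
gripper_width: 0.0262
t 12.0 tcp [0.5128 0.2072 0.1429] F [-0.08  0.12  1.23] M [-0.16  0.44  0.02] w 0.0262 tilt x [-5.3e-03  5.0e-04 -1.0e+00] yaw_y 115.0
```

```bash
python3 -m jog '{"fingers":[0,0,0,0,0],"dp":[[0.5,0,0],[1,0,0],[1,0,0],[1,0,0],[1,0,0]],"twist":[0,0,0,0,0]}' 30
python3 -m jog '{"fingers":[0,0,0,0,0],"dp":[[0,0,0],[0,0,0],[0,0,0],[0,0,0],[0,0,0]],"twist":[0,0,0,0,0]}' 30
python3 - <<'E'
from h import *
st()
E
```

```text
time_s: 12.5
tcp_pos: [0.5128, 0.2071, 0.1421]
eef_rot: [149.1, 89.7, 174.1]
contact_force: [-0.8, 0.6, 2.7]
gripper_width: 0.0263
time_s: 13.0
tcp_pos: [0.5129, 0.2072, 0.1421]
eef_rot: [148.6, 89.7, 173.6]
contact_force: [-2.5, 0.2, 3.1]
gripper_width: 0.0258
t 13.0 tcp [0.5129 0.2072 0.1421] F [-2.48  0.18  3.07] M [-0.22  0.7   0.05] w 0.0258 tilt x [-5.1e-03  6.0e-04 -1.0e+00] yaw_y 115.01
```

Left bore bottoms at 58 mm, pressed at about 4 N for 0.8 s. By the description that makes it the deepest, but the other two still need sounding. I'll lift and move to the middle.

```bash
python3 -m jog '{"fingers":[0,0,0,0,0],"dp":[[-5,0,0],[-15,0,0],[-27,0,0],[-36,0,0],[-38,0,0]],"twist":[0,0,0,0,0]}' 30
python3 -m jog '{"fingers":[0,0,0,0,0],"dp":[[-5,0,0],[-15,0,0],[-26,0,0],[-34,0,0],[-36,0,0]],"twist":[0,0,0,0,0]}' 30
python3 - <<'E'
from h import *
dp([.5012,.1535,.216])
E
```

```text
time_s: 13.5
tcp_pos: [0.5138, 0.2077, 0.182]
eef_rot: [116.3, 89.8, 141.3]
contact_force: [0.7, 0.4, -0.7]
gripper_width: 0.026
time_s: 14.0
tcp_pos: [0.5144, 0.2079, 0.2194]
eef_rot: [82.5, 89.8, 107.5]
contact_force: [0.9, -0.5, -1.3]
gripper_width: 0.0258
t 14.0 tcp [0.5144 0.2079 0.2194] F [ 0.91 -0.53 -1.28] M [-0.05  0.01  0.03] w 0.0258 tilt x [-0.0011  0.0034 -1.    ] yaw_y 115.02
dp mm [  3.3 -43.7 -35. ]
```

```bash
python3 -m jog '{"fingers":[0,0,0,0,0],"dp":[[0,-8,-6],[0,-22,-17.5],[0,-36,-29],[0,-43.7,-35],[0,-43.7,-35]],"twist":[0,0,0,0,0]}' 30
python3 -m jog '{"fingers":[0,0,0,0,0],"dp":[[3,0,0],[8,0,0],[13,0,0],[15,0,0],[15,0,0]],"twist":[0,0,0,0,0]}' 30
python3 - <<'E'
from h import *
s,R=st()
c=shot('wrist','w6');d=shot('side','s6')
W=cv2.resize(c['frame'][150:240,270:370,::-1],None,fx=5,fy=5,interpolation=cv2.INTER_CUBIC)
S=cv2.resize(d['frame'][225:275,310:360,::-1],None,fx=6,fy=6,interpolation=cv2.INTER_CUBIC)
out=np.zeros((450,800,3),np.uint8)
out[:450,:500]=W;out[:300,500:]=S
cv2.imwrite('pics/c6.png',out)
E
```

```text
time_s: 14.5
tcp_pos: [0.5006, 0.1515, 0.2194]
eef_rot: [84.4, 89.8, 109.3]
contact_force: [0.2, 0.8, -2.1]
gripper_width: 0.0256
time_s: 15.0
tcp_pos: [0.5003, 0.1517, 0.2037]
eef_rot: [104.7, 89.8, 129.6]
contact_force: [-0.4, -0.7, -2.4]
gripper_width: 0.0262
t 15.0 tcp [0.5003 0.1517 0.2037] F [-0.4  -0.65 -2.38] M [ 0.04 -0.04  0.  ] w 0.0262 tilt x [-0.0022  0.0027 -1.    ] yaw_y 114.95
```

View pics/c6.png

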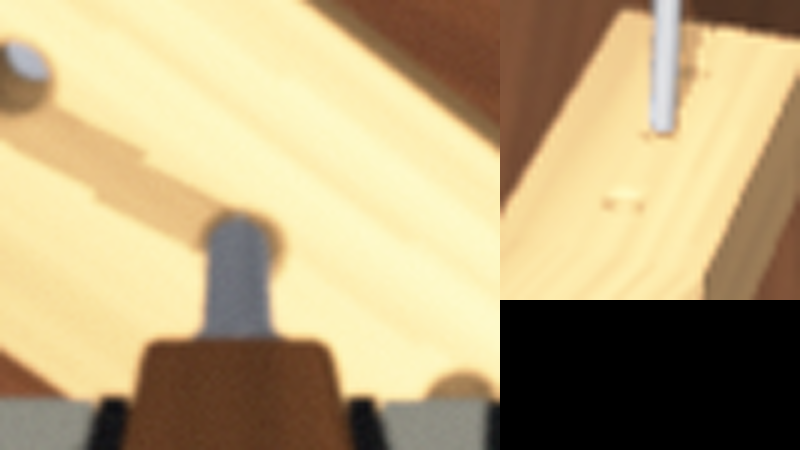

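Wrist crop: rod at column 238, hole at 243, so the rod is about 1 mm short in +tool y. That agrees with the 1.2/1.5 mm overshoot in the readings. I'll correct it, then enter.

```bash
python3 -m jog '{"fingers":[0,0,0,0,0],"dp":[[0,0.6,0.8],[0,1.2,1.5],[0.5,1.2,1.5],[1,1.2,1.5],[1,1.2,1.5]],"twist":[0,0,0,0,0]}' 30
python3 -m jog '{"fingers":[0,0,0,0,0],"dp":[[1,0,0],[2,0,0],[3,0,0],[4,0,0],[4,0,0]],"twist":[0,0,0,0,0]}' 30
python3 -m jog '{"fingers":[0,0,0,0,0],"dp":[[1,0,0],[2,0,0],[3,0,0],[4,0,0],[4,0,0]],"twist":[0,0,0,0,0]}' 30
python3 - <<'E'
from h import *
dp([.5012,.1535,.167])
E
```

```text
time_s: 15.6
tcp_pos: [0.5014, 0.1535, 0.2032]
eef_rot: [90.9, 89.8, 115.8]
contact_force: [0.2, 0.1, -1.2]
gripper_width: 0.026
time_s: 16.1
tcp_pos: [0.5013, 0.1535, 0.199]
eef_rot: [95.6, 89.8, 120.6]
contact_force: [-0.0, 0.2, -1.3]
gripper_width: 0.0256
time_s: 16.6
tcp_pos: [0.5012, 0.1534, 0.1948]
eef_rot: [100.0, 89.8, 125.0]
contact_force: [-1.0, 0.1, -0.5]
gripper_width: 0.0263
t 16.6 tcp [0.5012 0.1534 0.1948] F [-0.98  0.11 -0.46] M [-0.05 -0.02 -0.01] w 0.0263 tilt x [-0.002   0.0028 -1.    ] yaw_y 114.94
dp mm [27.8  0.   0. ]
```

```bash
python3 -m jog '{"fingers":[0,0,0,0,0],"dp":[[5,0,0],[12,0,0],[19,0,0],[25,0,0],[27,0,0]],"twist":[0,0,0,0,0]}' 30
python3 -m jog '{"fingers":[0,0,0,0,0],"dp":[[1.5,0,0],[3,0,0],[4,0,0],[4.5,0,0],[5,0,0]],"twist":[0,0,0,0,0]}' 30
python3 - <<'E'
from h import *
st()
E
```

```text
time_s: 17.1
tcp_pos: [0.5007, 0.1532, 0.1667]
eef_rot: [124.8, 89.8, 149.7]
contact_force: [0.4, -0.1, -2.0]
gripper_width: 0.026
time_s: 17.6
tcp_pos: [0.5008, 0.1533, 0.1618]
eef_rot: [119.9, 89.8, 144.9]
contact_force: [0.0, 0.7, -1.6]
gripper_width: 0.0259
t 17.6 tcp [0.5008 0.1533 0.1618] F [ 0.05  0.66 -1.56] M [-0.03  0.04 -0.03] w 0.0259 tilt x [-0.0031  0.0022 -1.    ] yaw_y 114.94
```

```bash
python3 -m jog '{"fingers":[0,0,0,0,0],"dp":[[3,0,0],[6,0,0],[7.5,0,0],[8.5,0,0],[9,0,0]],"twist":[0,0,0,0,0]}' 30
python3 - <<'E'
from h import *
st()
E
```

```text
time_s: 18.1
tcp_pos: [0.5008, 0.1532, 0.1528]
eef_rot: [124.0, 89.8, 149.0]
contact_force: [-1.0, -0.8, 0.9]
gripper_width: 0.0259
t 18.1 tcp [0.5008 0.1532 0.1528] F [-1.04 -0.79  0.93] M [-0.15  0.32  0.02] w 0.0259 tilt x [-0.0032  0.0019 -1.    ] yaw_y 114.94
```

```bash
python3 -m jog '{"fingers":[0,0,0,0,0],"dp":[[0.5,0,0],[1,0,0],[1,0,0],[1,0,0],[1,0,0]],"twist":[0,0,0,0,0]}' 30
python3 -m jog '{"fingers":[0,0,0,0,0],"dp":[[0.3,0,0],[0.3,0,0],[0.3,0,0],[0.3,0,0],[0.3,0,0]],"twist":[0,0,0,0,0]}' 30
python3 - <<'E'
from h import *
st()
E
```

```text
time_s: 18.6
tcp_pos: [0.5008, 0.1533, 0.152]
eef_rot: [120.4, 89.8, 145.3]
contact_force: [-1.6, -0.2, 2.5]
gripper_width: 0.0259
time_s: 19.1
tcp_pos: [0.5009, 0.1533, 0.1518]
eef_rot: [118.7, 89.8, 143.6]
contact_force: [-1.6, -0.9, 3.4]
gripper_width: 0.0259
t 19.1 tcp [0.5009 0.1533 0.1518] F [-1.58 -0.88  3.44] M [-0.17  0.64 -0.02] w 0.0259 tilt x [-0.0028  0.0021 -1.    ] yaw_y 114.95
```

The middle bore bottoms at 48 mm (about 4.7 N). On to the right one.

```bash
python3 -m jog '{"fingers":[0,0,0,0,0],"dp":[[-5,0,0],[-15,0,0],[-25,0,0],[-32,0,0],[-34,0,0]],"twist":[0,0,0,0,0]}' 30
python3 -m jog '{"fingers":[0,0,0,0,0],"dp":[[-5,0,0],[-13,0,0],[-23,0,0],[-30,0,0],[-31,0,0]],"twist":[0,0,0,0,0]}' 30
python3 - <<'E'
from h import *
dp([.4895,.0998,.216])
E
```

```text
time_s: 19.6
tcp_pos: [0.5015, 0.1535, 0.1871]
eef_rot: [86.1, 89.8, 111.1]
contact_force: [-0.3, 1.0, -1.7]
gripper_width: 0.0258
time_s: 20.1
tcp_pos: [0.502, 0.1537, 0.2194]
eef_rot: [58.8, 89.8, 83.7]
contact_force: [0.2, 0.1, -1.0]
gripper_width: 0.0257
t 20.1 tcp [0.502  0.1537 0.2194] F [ 0.18  0.14 -0.99] M [ 0.04 -0.01  0.03] w 0.0257 tilt x [ 5.0e-04  4.2e-03 -1.0e+00] yaw_y 114.96
dp mm [  3.2 -43.6 -34.1]
```

```bash
python3 -m jog '{"fingers":[0,0,0,0,0],"dp":[[0,-8,-6],[0,-22,-17],[0,-34,-27],[0,-42,-33],[0,-43,-33.5]],"twist":[0,0,0,0,0]}' 30
python3 -m jog '{"fingers":[0,0,0,0,0],"dp":[[3,0,0],[8,0,0],[13,0,0],[15,0,0],[15,0,0]],"twist":[0,0,0,0,0]}' 30
python3 - <<'E'
from h import *
dp([.4895,.0998,.2]);c=shot('wrist','w7');d=shot('side','s7')
W=cv2.resize(c['frame'][150:240,270:370,::-1],None,fx=5,fy=5,interpolation=cv2.INTER_CUBIC)
S=cv2.resize(d['frame'][210:260,310:360,::-1],None,fx=6,fy=6,interpolation=cv2.INTER_CUBIC)
out=np.zeros((450,800,3),np.uint8)
out[:450,:500]=W;out[:300,500:]=S
cv2.imwrite('pics/c7.png',out)
E
```

```text
time_s: 20.6
tcp_pos: [0.4893, 0.0989, 0.2192]
eef_rot: [59.7, 89.8, 84.6]
contact_force: [0.5, 0.9, -1.0]
gripper_width: 0.026
time_s: 21.1
tcp_pos: [0.4891, 0.0991, 0.2036]
eef_rot: [75.2, 89.8, 100.1]
contact_force: [-0.3, -0.2, -0.9]
gripper_width: 0.0257
t 21.1 tcp [0.4891 0.0991 0.2036] F [-0.29 -0.15 -0.87] M [-0.04  0.02  0.01] w 0.0257 tilt x [-6.0e-04  3.6e-03 -1.0e+00] yaw_y 114.89
dp mm [3.6 0.4 0.7]
```

View pics/c7.png

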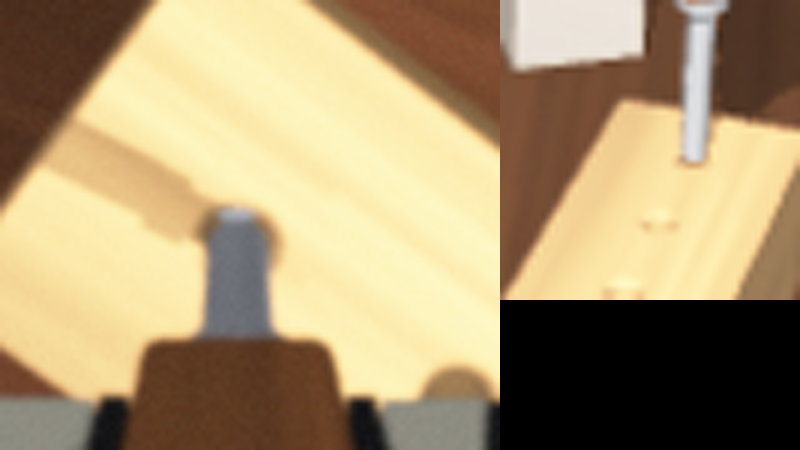

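Wrist crop: rod at column 238, hole at about 242, and the foot is over the right mouth. I'll nudge and enter.

```bash
python3 -m jog '{"fingers":[0,0,0,0,0],"dp":[[0,0.3,0.4],[0,0.6,0.7],[0.5,0.6,0.7],[1,0.6,0.7],[1,0.6,0.7]],"twist":[0,0,0,0,0]}' 30
python3 -m jog '{"fingers":[0,0,0,0,0],"dp":[[1,0,0],[2,0,0],[3,0,0],[4,0,0],[4,0,0]],"twist":[0,0,0,0,0]}' 30
python3 -m jog '{"fingers":[0,0,0,0,0],"dp":[[1,0,0],[2,0,0],[3,0,0],[4,0,0],[4,0,0]],"twist":[0,0,0,0,0]}' 30
python3 - <<'E'
from h import *
dp([.4895,.0998,.167])
E
```

```text
time_s: 21.7
tcp_pos: [0.4897, 0.1, 0.2031]
eef_rot: [62.6, 89.8, 87.5]
contact_force: [-0.1, -1.0, -1.3]
gripper_width: 0.0259
time_s: 22.2
tcp_pos: [0.4896, 0.1, 0.1989]
eef_rot: [67.2, 89.8, 92.1]
contact_force: [-0.0, 0.8, -0.9]
gripper_width: 0.0259
time_s: 22.7
tcp_pos: [0.4895, 0.0999, 0.1947]
eef_rot: [71.7, 89.8, 96.6]
contact_force: [0.0, -0.7, -1.4]
gripper_width: 0.0258
t 22.7 tcp [0.4895 0.0999 0.1947] F [ 0.03 -0.72 -1.37] M [ 0.01  0.06 -0.01] w 0.0258 tilt x [-4.0e-04  3.7e-03 -1.0e+00] yaw_y 114.88
dp mm [27.7 -0.2 -0. ]
```

```bash
python3 -m jog '{"fingers":[0,0,0,0,0],"dp":[[5,0,0],[12,0,0],[18,0,0],[24,0,0],[26,0,0]],"twist":[0,0,0,0,0]}' 30
python3 -m jog '{"fingers":[0,0,0,0,0],"dp":[[1.5,0,0],[3,0,0],[4,0,0],[4.5,0,0],[5,0,0]],"twist":[0,0,0,0,0]}' 30
python3 - <<'E'
from h import *
st()
E
```

```text
time_s: 23.2
tcp_pos: [0.489, 0.0998, 0.1677]
eef_rot: [95.0, 89.8, 119.8]
contact_force: [-0.1, 0.4, -1.2]
gripper_width: 0.0261
time_s: 23.7
tcp_pos: [0.4892, 0.0998, 0.1629]
eef_rot: [87.5, 89.8, 112.3]
contact_force: [-0.6, -1.1, 1.0]
gripper_width: 0.026
t 23.7 tcp [0.4892 0.0998 0.1629] F [-0.62 -1.07  1.03] M [-0.09  0.15 -0.01] w 0.026 tilt x [-0.0013  0.0031 -1.    ] yaw_y 114.88
```

```bash
python3 -m jog '{"fingers":[0,0,0,0,0],"dp":[[0.5,0,0],[1,0,0],[1,0,0],[1,0,0],[1,0,0]],"twist":[0,0,0,0,0]}' 30
python3 -m jog '{"fingers":[0,0,0,0,0],"dp":[[0.4,0,0],[0.4,0,0],[0.4,0,0],[0.4,0,0],[0.4,0,0]],"twist":[0,0,0,0,0]}' 30
python3 -m jog '{"fingers":[0,0,0,0,0],"dp":[[-5,0,0],[-13,0,0],[-21,0,0],[-26,0,0],[-28,0,0]],"twist":[0,0,0,0,0]}' 30
python3 -m jog '{"fingers":[0,0,0,0,0],"dp":[[-5,0,0],[-12,0,0],[-20,0,0],[-26,0,0],[-28,0,0]],"twist":[0,0,0,0,0]}' 30
python3 - <<'E'
from h import *
dp([.5136,.2075,.216])
E
```

```text
time_s: 24.2
tcp_pos: [0.4893, 0.0999, 0.1621]
eef_rot: [82.2, 89.8, 107.1]
contact_force: [0.0, -0.3, 2.5]
gripper_width: 0.0262
time_s: 24.7
tcp_pos: [0.4893, 0.0999, 0.1617]
eef_rot: [81.4, 89.8, 106.3]
contact_force: [-1.4, -0.7, 3.4]
gripper_width: 0.0258
time_s: 25.2
tcp_pos: [0.4896, 0.1, 0.1906]
eef_rot: [63.0, 89.8, 87.9]
contact_force: [0.4, 0.2, -1.7]
gripper_width: 0.0258
time_s: 25.7
tcp_pos: [0.49, 0.1001, 0.2196]
eef_rot: [48.1, 89.7, 73.0]
contact_force: [-0.3, -0.0, -1.4]
gripper_width: 0.0261
t 25.7 tcp [0.49   0.1001 0.2196] F [-0.31 -0.01 -1.39] M [ 0.02  0.02 -0.01] w 0.0261 tilt x [ 0.0014  0.0045 -1.    ] yaw_y 114.89
dp mm [ 4.1 87.5 66.6]
```

The right bore bottoms at 38 mm (about 4.7 N). The three depths are 58, 48 and 38 mm, so I return to the left bore.

```bash
python3 -m jog '{"fingers":[0,0,0,0,0],"dp":[[0,12,9],[0,35,27],[0,60,46],[0,80,61],[0,87,66]],"twist":[0,0,0,0,0]}' 30
python3 -m jog '{"fingers":[0,0,0,0,0],"dp":[[3,0,0],[8,0,0],[13,0,0],[15,0,0],[15,0,0]],"twist":[0,0,0,0,0]}' 30
python3 - <<'E'
from h import *
dp([.5136,.2075,.2])
E
```

```text
time_s: 26.2
tcp_pos: [0.5137, 0.2094, 0.2196]
eef_rot: [49.1, 89.7, 74.0]
contact_force: [-0.5, -0.6, -1.7]
gripper_width: 0.0258
time_s: 26.7
tcp_pos: [0.5135, 0.2087, 0.2042]
eef_rot: [55.7, 89.8, 80.6]
contact_force: [1.1, -0.4, -1.1]
gripper_width: 0.0256
t 26.7 tcp [0.5135 0.2087 0.2042] F [ 1.06 -0.38 -1.09] M [ 0.01  0.02 -0.04] w 0.0256 tilt x [ 7.e-04  4.e-03 -1.e+00] yaw_y 114.93
dp mm [ 4.2 -1.1 -0.4]
```

```bash
python3 -m jog '{"fingers":[0,0,0,0,0],"dp":[[0,-0.6,-0.5],[0,-1.2,-0.8],[0.5,-1.2,-0.8],[1,-1.2,-0.8],[1,-1.2,-0.8]],"twist":[0,0,0,0,0]}' 30
python3 -m jog '{"fingers":[0,0,0,0,0],"dp":[[1,0,0],[2,0,0],[3,0,0],[4,0,0],[4,0,0]],"twist":[0,0,0,0,0]}' 30
python3 -m jog '{"fingers":[0,0,0,0,0],"dp":[[1,0,0],[2,0,0],[3,0,0],[4,0,0],[4,0,0]],"twist":[0,0,0,0,0]}' 30
python3 - <<'E'
from h import *
dp([.5131,.2072,.147])
E
```

```text
time_s: 27.2
tcp_pos: [0.5133, 0.2072, 0.2032]
eef_rot: [55.9, 89.8, 80.8]
contact_force: [-0.7, -0.4, -1.5]
gripper_width: 0.0261
time_s: 27.7
tcp_pos: [0.5132, 0.2072, 0.199]
eef_rot: [58.8, 89.8, 83.7]
contact_force: [0.3, -0.5, -1.2]
gripper_width: 0.0259
time_s: 28.2
tcp_pos: [0.5131, 0.2072, 0.1948]
eef_rot: [61.8, 89.8, 86.8]
contact_force: [-0.1, 0.7, -1.7]
gripper_width: 0.0258
t 28.2 tcp [0.5131 0.2072 0.1948] F [-0.06  0.65 -1.73] M [0.02 0.06 0.02] w 0.0258 tilt x [ 2.0e-04  3.7e-03 -1.0e+00] yaw_y 114.93
dp mm [47.8 -0.1 -0.1]
```

```bash
python3 -m jog '{"fingers":[0,0,0,0,0],"dp":[[4,0,0],[10,0,0],[16,0,0],[22,0,0],[24,0,0]],"twist":[0,0,0,0,0]}' 30
python3 -m jog '{"fingers":[0,0,0,0,0],"dp":[[4,0,0],[10,0,0],[16,0,0],[20,0,0],[22,0,0]],"twist":[0,0,0,0,0]}' 30
python3 -m jog '{"fingers":[0,0,0,0,0],"dp":[[1,0,0],[2,0,0],[3,0,0],[4,0,0],[4,0,0]],"twist":[0,0,0,0,0]}' 30
python3 - <<'E'
from h import *
st()
E
```

```text
time_s: 28.7
tcp_pos: [0.5127, 0.207, 0.1697]
eef_rot: [86.6, 89.8, 111.5]
contact_force: [0.2, -0.4, -0.7]
gripper_width: 0.0261
time_s: 29.2
tcp_pos: [0.5125, 0.2069, 0.1471]
eef_rot: [99.6, 89.8, 124.6]
contact_force: [0.0, -0.2, -1.3]
gripper_width: 0.026
time_s: 29.7
tcp_pos: [0.5126, 0.207, 0.1432]
eef_rot: [93.1, 89.8, 118.0]
contact_force: [-0.3, -0.7, -0.0]
gripper_width: 0.0259
t 29.7 tcp [0.5126 0.207  0.1432] F [-0.33 -0.68 -0.02] M [0.03 0.15 0.02] w 0.0259 tilt x [-0.0013  0.0025 -1.    ] yaw_y 114.93
```

Lightly bottomed. I'll release and retreat straight up.

```bash
python3 -m jog '{"fingers":[0.35,0.45,0.6,0.8,1],"dp":[[0,0,0],[0,0,0],[0,0,0],[0,0,0],[0,0,0]],"twist":[0,0,0,0,0]}'
python3 -m jog '{"fingers":[1,1,1,1,1],"dp":[[0,0,0],[0,0,0],[0,0,0],[0,0,0],[0,0,0]],"twist":[0,0,0,0,0]}'
python3 -m jog '{"fingers":[1,1,1,1,1],"dp":[[-5,0,0],[-20,0,0],[-45,0,0],[-65,0,0],[-75,0,0]],"twist":[0,0,0,0,0]}'
python3 -m jog '{"fingers":[1,1,1,1,1],"dp":[[-10,0,0],[-25,0,0],[-40,0,0],[-50,0,0],[-55,0,0]],"twist":[0,0,0,0,0]}'
python3 -m jog '{"fingers":[1,1,1,1,1],"dp":[[0,0,0],[0,0,0],[0,0,0],[0,0,0],[0,0,0]],"twist":[0,0,0,0,0]}'
python3 - <<'E'
from h import *
st()
c=shot('wrist','w9');d=shot('side','s9')
W=cv2.resize(c['frame'][:,:,::-1],(480,300))
S=cv2.resize(d['frame'][150:310,210:380,::-1],None,fx=2,fy=2,interpolation=cv2.INTER_CUBIC)
out=np.zeros((330,800,3),np.uint8);S=S[:320,:320] if S.shape[1]<=320 else S[:320,20:340]
out[:300,:480]=W;out[:320,480:800]=S
cv2.imwrite('pics/c9.png',out)
E
```

```text
time_s: 30.2
tcp_pos: [0.5126, 0.207, 0.1433]
eef_rot: [91.6, 89.8, 116.5]
contact_force: [-0.1, 0.7, -0.5]
gripper_width: 0.0574
time_s: 30.7
tcp_pos: [0.5126, 0.207, 0.1432]
eef_rot: [92.3, 89.8, 117.2]
contact_force: [0.6, -0.1, -0.1]
gripper_width: 0.0873
time_s: 31.2
tcp_pos: [0.5134, 0.2072, 0.2205]
eef_rot: [49.0, 89.8, 73.9]
contact_force: [0.3, 0.0, 0.2]
gripper_width: 0.0879
time_s: 31.7
tcp_pos: [0.5135, 0.2071, 0.2762]
eef_rot: [44.8, 89.7, 69.8]
contact_force: [-0.1, 0.1, 0.8]
gripper_width: 0.0875
time_s: 32.2
tcp_pos: [0.5134, 0.2071, 0.2758]
eef_rot: [50.1, 89.8, 75.0]
contact_force: [0.4, -0.0, 0.0]
gripper_width: 0.0878
t 32.2 tcp [0.5134 0.2071 0.2758] F [ 0.41 -0.01  0.02] M [ 0.02 -0.02 -0.  ] w 0.0878 tilt x [ 0.0011  0.0042 -1.    ] yaw_y 114.94
```

View pics/c9.png

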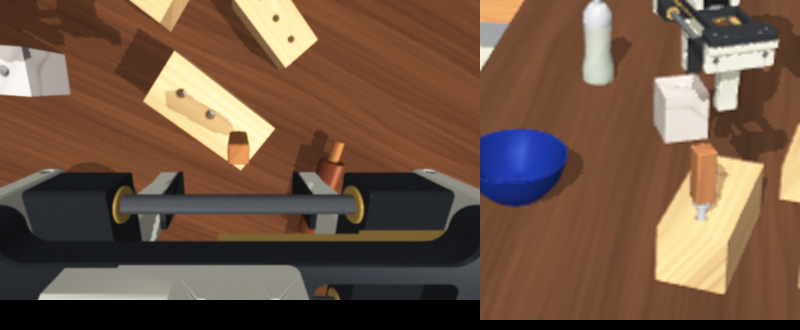

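The picture shows the rod standing upright in the left bore, side crop at (703,190), with the collar just above the block. The gripper is clear above it, and the bowl and mill have not moved. I'll hand the job in.

```bash
python3 -c "
from plant import r
print(r.close_job())"
```

```text
the job is handed in; nothing more can be done
None
```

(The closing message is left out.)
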